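# Load the film winder and zero its counter

## Task

Load the taller of the two empty spools onto the winder's upright spindle, lowering it rather than dropping it, until it sits fully home on the turntable, and let go. Then throw the clutch lever all the way over to its other side, and then take the stylus from its stand and use it to push the counter's recessed reset button well in. Finally stand the stylus back in its stand, fully home, and leave the short spool, the bottle and the round wafer box where they are.

Things in the scene. Friction and masses are not known exactly. Their poses are not given: they have to be found in the camera images.
- spool: the taller empty spool, grey plastic, loose, standing upright, 110 mm tall, about 0.2 kg. Origin: centre of its underside, z up its axis. Hub tube 40 mm outer diameter over the full height with a 27 mm through bore; two flanges of 90 mm diameter, 6 mm thick, at heights 0-6 and 74-80 mm; the bare hub end from 80 to 110 mm is the place to grip from above
- low_spool: the short spool, same grey plastic, loose, 50 mm tall, flanges of 90 mm diameter at heights 0-6 and 30-36 mm, bore only 16 mm (does not fit the spindle); leave it alone. Origin: centre of its underside
- winder: the winder, fixed: ivory base plate 150 mm (x) by 240 mm (y) by 20 mm high. Origin: centre of its underside; the spindle stands at its y = +50 mm, the clutch lever at its y = -80 mm
- spindle_foot (a point): foot of the spindle: centre of the top face of the aluminium turntable (88 mm diameter), 26 mm above the table, where the spool's underside must rest. Axes as the winder's, z up
- spindle_top (a point): top centre of the steel spindle, 85 mm above spindle_foot; the spindle is 22 mm in diameter and tapers to 10 mm over its last 12 mm
- clutch (a joint): angle of the clutch lever (rad): 0 = leaning to the winder's -x side, 1.0 = fully over to the winder's +x side; about the winder's y axis; it stays where it is left and takes about 1 N at its ball to move
- clutch_tip (a point): centre of the black ball (26 mm diameter) at the end of the lever, a 10 mm rod; the pivot lies 80 mm from it, 42 mm above the table, at the winder's x = 0, y = -80 mm
- counter: the counter, a fixed ivory box 100 mm (x) by 120 mm (y) by 60 mm high with five white digit wheels on top along its +x side. Origin: centre of its underside. A round hole 16 mm wide in its top at x = -15 mm, y = 0 holds the reset button
- reset_top (a point): top centre of the reset button (dark steel, 14 mm wide) when not pressed: 6 mm below the counter's top face, 54 mm above the table; moves with the button
- reset (a joint): how far the reset button is pressed in (m): 0 to 0.005; springs back; about 5 N presses it fully
- stand: the stylus stand, a fixed aluminium block 70 x 70 mm, 65 mm high, with a vertical hole 22 mm wide and 60 mm deep in the middle of its top. Origin: centre of its underside
- stylus: the stylus, loose, 140 mm long, 70 g, upright in its stand, tip down. Origin: end of the tip, z towards the handle. Steel tip 8 mm in diameter for 30 mm, then widening to 16 mm; a 32 mm rest flange at 55-60 mm, its underside resting on the stand; black round handle 16 mm in diameter from 60 to 140 mm. Fully home, its origin is 10 mm above the stand origin
- bottle: amber glass bottle, 64 mm wide, 130 mm tall, loose; leave it. Origin: centre of its underside
- wafer_box: round white wafer box, 116 mm wide, 28 mm high, loose; leave it. Origin: centre of its underside
Not all that is in view belongs to the job. Leave any purple or red look-alike of the spool alone.

How it is judged:
On the way, in this order (a step that is already met when the one before it is completed fails the run):
1. the tall spool sits fully home on the spindle and is let go (horizontal distance between spool and spindle_foot below 0.004 m and z of spool in the frame of spindle_foot between -0.004 and 0.003 m and angle between spool's own z axis and vertical below 0.05 rad and contact force between the fingers and spool below 0.1 N), for 0.2 s.
2. the clutch lever is thrown over (value of joint clutch above 0.85 rad), for 0.1 s.
3. the reset button is pushed in with the stylus, at least 3 of its 5 mm (value of joint reset above 0.003 m and contact force between stylus and counter above 0.5 N), for 0.05 s.
At the end, for the whole second after the job is handed in: Tall spool on the turntable within 3 mm, within 4 mm of the axis, upright to 0.05 rad; clutch over 0.85 rad; button out (under 1.5 mm); stylus in its stand within 6 mm of the axis, 4 mm of home height, 0.08 rad upright; both released and still; short spool, bottle, wafer box moved under 30 mm (all of step 1 and linear speed of each of spool, stylus below 0.02 m/s and value of joint clutch above 0.85 rad and value of joint reset below 0.0015 m and horizontal distance between stylus and stand below 0.006 m and z of stylus in the frame of stand between 0.006 and 0.014 m and angle between stylus's own z axis and vertical below 0.08 rad and contact force between the fingers and stylus below 0.1 N and distance of each of low_spool, bottle, wafer_box from where it was at the start of the episode below 0.03 m); the robot touches nothing.
It fails at once if the spool is dropped (falls faster than 0.5 m/s with the fingers off it) (linear speed of spool above 0.5 m/s and contact force between the fingers and spool below 0.1 N).
It fails at once if the short spool is moved 30 mm or knocked over (distance of low_spool from where it was at the start of the episode above 0.03 m or angle between low_spool's own z axis and vertical above 0.5 rad).
It fails at once if the bottle is moved 30 mm or knocked over (distance of bottle from where it was at the start of the episode above 0.03 m or angle between bottle's own z axis and vertical above 0.5 rad).
It fails at once if the wafer box is moved 30 mm or knocked over (distance of wafer_box from where it was at the start of the episode above 0.03 m or angle between wafer_box's own z axis and vertical above 0.5 rad).
It also fails if it takes over 67 s, if anything falls off the work surface, if the arm or the gripper's body presses on something with over 40 N, if the wrist force passes 120 N, or if a joint passes its speed limit or range.

## Robot

A 7-joint arm with a two-finger parallel gripper is mounted at the origin on the work surface. World frame = base frame: x ahead of the robot, y to its left, z up, the work surface at z = 0. Lengths are in m, angles in rad, forces in N, time in s.
With the tool pointing down it reaches from about 0.425 to 0.875 m from the base axis. Payload 4.7 kg.
Tool frame: the origin (TCP) lies between the finger pads; the fingertips stand 11 mm ahead of it and the grasp point (between the pads) lies 8 mm behind it; z points along the fingers, y is the line along which they close (so a half turn about z gives the same grasp; the last joint's range is limited). The gripper opens to 87 mm and grips with 3 to 60 N. Pads are 19 mm wide; open, the fingers measure 117 mm over their backs; the gripper's body (75 mm by 190 mm) begins 51 mm behind the grasp point.
Start: joints at [-1.238, 0.321, -0.07, 1.45, 0.023, 1.371, -0.057], TCP at [0.204, 0.617, 0.234] pointing down, gripper open.
Joint ranges: [-2.86, 2.86], [-0.3, 2.09], [-1.38, 1.24], [0.06, 2.45], [-1.56, 4.7], [0.09, 2.05], [-2.69, 2.69]. Speed limits (rad/s): [2.57, 2.57, 3.14, 3.14, 3.14, 3.14, 3.14].

## Interface

Orientations are given as a rotation vector (axis times angle).
In Python, from bench import ctrl gives the robot as it stands. The module is installed in compiled form; this text tells all that it offers.
- The arm moves only by the shell command python3 -m inch 'ROWS' [FORCE]. ROWS is JSON, a list of rows, each an object with "slide": the shift along the tool's x, y, z scaled (see below), a list of three; "angular": the turn, a rotation vector about the tool's x, y, z scaled (see below), a list of three; "claw": the opening, from -1 (shut) to 1 (fully open). In form: [{"slide": [tx, ty, tz], "angular": [rx, ry, rz], "claw": claw}, ...]. A call has 1 to 10 rows; each row is the pose to reach, as a shift and turn from the pose commanded when the call began, along the tool's axes at that moment; what a row does not reach only later rows make up. The controller multiplies each number of a shift by 0.25 m and each number of a turn by 30 degrees. A row lasts 1/10 s, in which the tool goes at most 50 mm and 8.59 degrees, less where a joint would pass 70% of its speed; a pose out of reach is approached as far as the arm can. A call with a number of a shift or a turn outside -1 to 1 is refused whole. A call with a gripper value outside its range is refused whole. The fingers move at their own pace and stop on an object; FORCE is the grip in N (left out, the last holds). Time passes only in rows, so rows that repeat a pose let the fingers close. It gives the time, the measured TCP pose, the force, the opening and the grip force at its end, in the units of the state.
- ctrl.get_state(): the state, without advancing time (a new reading comes with each control period).
- ctrl.get_image(name): name is "scene" or "top"; returns a dict with "color" (480x640x3 uint8, red, green, blue), "depth" (480x640 float32, m along the optical axis (not along the pixel's ray), 0 where there is no reading), "camera_matrix" (3x3 intrinsics, pixels), "extrinsics" (4x4, takes a point from camera to world coordinates). Camera axes: x right, y up, looking along -z (the intrinsics and any distortion apply to the point x, -y, -z); pixel columns grow to the right and rows downward; lengths in m; the calibration is good to about 2 mm. A picture is of the moment at which its call begins.
- ctrl.close_job(): hands the job in; it is judged then, once.
Trained networks look in the newest picture that a camera, given by its name, has taken for a name from the list of things; names that differ only in an ending like _2 or _b are one class to them, and where a whole thing is asked for, a point or a joint stands for the part that bears it (a point fixed in the world has none). Each returns a list of dicts, best first, with "confidence" (0 to 1); they miss things now and then, are a little off and sometimes report something else, mostly with a low value. They report only what shows in the picture. A call takes as long as a camera call. They do not tell look-alikes from the thing itself.
- ctrl.find_in(query, camera): "bbox" ([centre column, centre row, width, height] in pixels, round what is visible of it).
- ctrl.outline_of(query, camera): "mask" (480x640 bool, what is visible of it) and "bbox" ([centre column, centre row, width, height] in pixels, round what is visible of it).
The state is a dict: "time": time; "joint_positions": joint angles; "qd": joint speeds; "joint_torque": joint torques, N m; "position": TCP position; "tool_rot": TCP orientation; "ft_force": force on the tool from outside, world axes, zero at the start; "torque": the same for the moment, N m; "grip_width": opening from 0.0 (shut) to 1.0 (fully open); "grip_force": force on a finger pad.
Only numpy, scipy, OpenCV 4.12 (cv2) and the standard library are available. Lean on these libraries where they do the work, as an engineer would, in place of code of your own. Each camera call takes 0.05 s, during which the arm holds its last target. There are 200 camera calls.

## Working session

There is one attempt and no reset: what is moved stays moved. The work goes in short steps, Python scripts to look and compute and a shell command to move; the robot and the scene stay as the last step left them, time stands still between calls to the robot, and variables do not carry over. Pictures are saved under pics/ and viewed, at most 10 in all, crops included, and the job is handed in when it is done.

```bash
mkdir -p pics; ls
python3 - <<'E'
from bench import ctrl
import cv2,numpy as np
s=ctrl.get_state();print({k:np.round(v,3) for k,v in s.items()})
for n in("scene","top"):
    d=ctrl.get_image(n);cv2.imwrite(f"pics/{n}0.png",d["color"][...,::-1]);np.savez(f"{n}0.npz",**d)
    print(n,d["camera_matrix"].round(1).tolist(),d["extrinsics"].round(3).tolist())
E
```

```text
pics
{'time': np.float64(0.0), 'joint_positions': array([-1.238,  0.322, -0.07 ,  1.452,  0.023,  1.371, -0.057]), 'qd': array([ 0.   , -0.001,  0.   ,  0.001,  0.   ,  0.   ,  0.   ]), 'joint_torque': array([-1.0000e-03, -4.9130e+01, -4.0400e-01, -3.1253e+01, -6.4000e-02,
        4.4000e-02,  0.0000e+00]), 'position': array([0.204, 0.617, 0.232]), 'tool_rot': array([-4.990e-01, -3.102e+00,  3.000e-03]), 'ft_force': array([0.442, 0.286, 0.001]), 'torque': array([ 0.033,  0.021, -0.012]), 'grip_force': np.float64(0.0), 'grip_width': np.float64(1.001)}
scene [[477.8, 0.0, 321.0], [0.0, 477.8, 236.2], [0.0, 0.0, 1.0]] [[0.59, -0.443, 0.675, 1.284], [0.807, 0.338, -0.484, -0.378], [-0.014, 0.83, 0.557, 0.668], [0.0, 0.0, 0.0, 1.0]]
top [[546.0, 0.0, 324.0], [0.0, 546.0, 238.4], [0.0, 0.0, 1.0]] [[0.015, 0.997, -0.071, 0.491], [-1.0, 0.016, 0.016, 0.108], [0.017, 0.07, 0.997, 1.551], [0.0, 0.0, 0.0, 1.0]]
```

View pics/scene0.png

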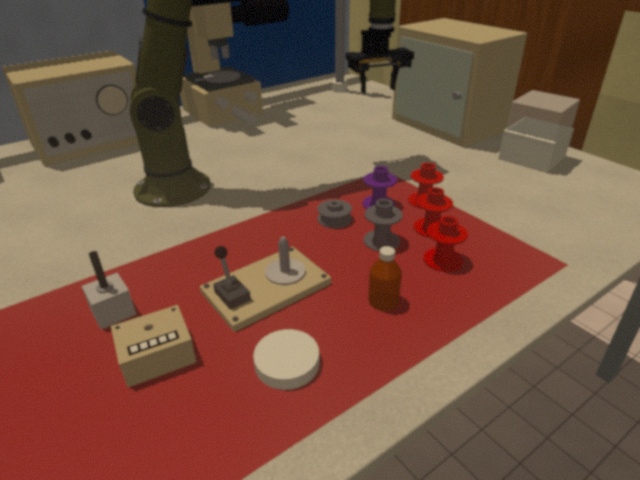

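View pics/top0.png

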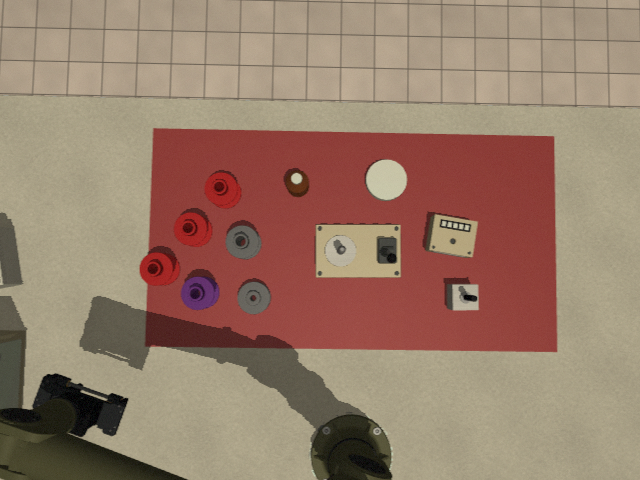

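Run:
```python
from bench import ctrl
import numpy as np
for n in("top","scene"):
    d=np.load(f"{n}0.npz")
    for q in("spool","low_spool","winder","clutch_tip","counter","stand","stylus","bottle","wafer_box"):
        for r in ctrl.find_in(q,n)[:3]: print(n,q,round(r["confidence"],2),np.round(r["bbox"]).astype(int).tolist())
```

```text
top spool 0.92 [244, 243, 35, 34]
top spool 0.92 [193, 230, 36, 35]
top spool 0.81 [223, 193, 38, 40]
top low_spool 0.84 [255, 298, 34, 29]
top winder 0.66 [358, 250, 85, 54]
top winder 0.37 [390, 256, 10, 8]
top clutch_tip 0.58 [389, 257, 9, 10]
top counter 0.61 [452, 236, 55, 46]
top counter 0.56 [296, 184, 30, 26]
top stand 0.81 [461, 296, 29, 21]
top stylus 0.6 [470, 299, 15, 9]
top bottle 0.91 [297, 183, 21, 28]
top wafer_box 0.87 [385, 181, 42, 44]
scene spool 0.92 [432, 212, 44, 54]
scene spool 0.91 [378, 188, 35, 42]
scene spool 0.86 [382, 224, 42, 57]
scene low_spool 0.74 [333, 213, 35, 24]
scene winder 0.95 [265, 283, 130, 88]
scene clutch_tip 0.58 [221, 265, 20, 40]
scene counter 0.63 [155, 347, 86, 82]
scene stand 0.73 [109, 302, 54, 59]
scene stand 0.47 [382, 226, 41, 53]
scene stand 0.2 [267, 283, 132, 92]
scene stylus 0.78 [102, 272, 23, 40]
scene bottle 0.65 [386, 279, 31, 66]
scene wafer_box 0.74 [285, 361, 68, 61]
```

The grey candidates in top are the tall spool at (243,241) and the short spool at (254,297). The look-alikes are purple at (199,292) and red at (222,188), (192,228) and (158,268). In scene, the tall grey spool is at (383,224): it has two flanges and a bare hub on top, and it is grey, so it fits the description. I'll confirm that in a crop and measure.

```bash
cat > h.py <<'E'
import numpy as np, cv2
from scipy.optimize import least_squares
def cloud(d):
    K=d["camera_matrix"];T=d["extrinsics"];z=d["depth"].astype(float)
    v,u=np.indices(z.shape)
    P=np.stack([(u-K[0,2])/K[0,0]*z,-(v-K[1,2])/K[1,1]*z,-z],-1)
    W=P@T[:3,:3].T+T[:3,3]; W[z==0]=np.nan; return W
def proj(d,p):
    K=d["camera_matrix"];T=d["extrinsics"]
    c=np.linalg.inv(T)@np.r_[p,1]; q=K@np.array([c[0],-c[1],-c[2]]); return q[:2]/q[2]
def sel(W,c,r,z0,z1):
    m=(np.hypot(W[...,0]-c[0],W[...,1]-c[1])<r)&(W[...,2]>z0)&(W[...,2]<z1)
    return W[m],m
E
python3 - <<'E'
from h import *
a=dict(np.load("scene0.npz"));t=dict(np.load("top0.npz"))
img=np.hstack([cv2.resize(a["color"][150:290,310:480],None,fx=2.3,fy=2.3,interpolation=2),cv2.resize(t["color"][150:322,130:310],(337,322),interpolation=2)])
cv2.imwrite("pics/crop.png",img[...,::-1])
W=cloud(t);S=cloud(a)
for n,(u,v) in dict(spool=(243,241),low=(254,297),purple=(199,292),red=(192,228),red2=(222,188),red3=(158,268),spindle=(341,250),ball=(391,258),btn=(453,241),stand=(455,295),styl=(470,299),bottle=(296,180),wafer=(386,180),table=(300,330)).items():
    print(n,W[v,u].round(3),np.nanmax(W[v-8:v+8,u-8:u+8,2]).round(3))
E
```

```text
spool [ 0.591  0.314 -0.002] 0.118
low [0.433 0.278 0.003] 0.057
purple [ 0.444  0.434 -0.004] 0.117
red [0.625 0.459 0.001] 0.117
red2 [0.74  0.376 0.009] 0.118
red3 [0.509 0.519 0.11 ] 0.117
spindle [0.564 0.04  0.103] 0.117
ball [ 0.544 -0.09   0.129] 0.135
btn [ 0.596 -0.271  0.057] 0.068
stand [ 0.448 -0.274  0.063] 0.076
styl [ 0.441 -0.293  0.142] 0.156
bottle [0.745 0.162 0.13 ] 0.137
wafer [ 0.768 -0.088  0.028] 0.038
table [0.342 0.147 0.001] 0.011
```

View pics/crop.png

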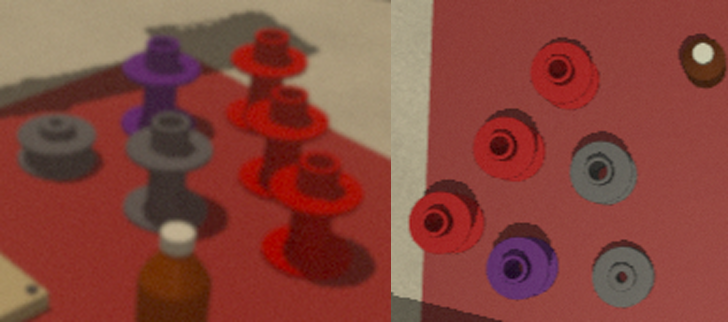

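The crop confirms it: the left panel shows the grey two-flange spool with the bare hub (centre about (170,165)), separate from the short grey one (57,145) and the purple and red look-alikes. Next I'll fit the known shapes to the height masks in both cameras.

```bash
cat >> h.py <<'E'
def ring(c,r,z,n=40):
    a=np.linspace(0,2*np.pi,n);return np.c_[c[0]+r*np.cos(a),c[1]+r*np.sin(a),np.full(n,z)]
def render(d,hulls,x0,y0,w,s):
    m=np.zeros((w*s,w*s),np.uint8)
    for P in hulls:
        q=np.array([proj(d,p) for p in P]); q=((q-[x0,y0]+.5)*s*16)
        cv2.fillConvexPoly(m,cv2.convexHull(q.astype(np.int32)),1,shift=4)
    return cv2.resize(m.astype(np.float32),(w,w),interpolation=cv2.INTER_AREA)
SP=[(.045,.074,.080),(.020,.06,.110)]
def fit(d,W,model,g,z0,rad,zt,w=70):
    """model(p)->list of hulls; g initial params; mask = cloud above z0 near g"""
    from scipy.optimize import minimize
    u,v=proj(d,[g[0],g[1],zt]);x0,y0=int(u)-w//2,int(v)-w//2
    sub=W[y0:y0+w,x0:x0+w];m=((sub[...,2]>z0)&(np.hypot(sub[...,0]-g[0],sub[...,1]-g[1])<rad)).astype(np.float32)
    f=lambda p:np.sum((render(d,model(p),x0,y0,w,8)-m)**2)
    r=minimize(f,g,method="Nelder-Mead",options=dict(initial_simplex=np.vstack([g]+[np.array(g)+(.006 if i<2 else .1)*np.eye(len(g))[i] for i in range(len(g))]),xatol=1e-4))
    return r.x.round(4),round(r.fun,1),int(m.sum())
def cyls(L): return lambda p:[np.vstack([ring(p,r,a),ring(p,r,b)]) for r,a,b in L]
def taper(L): return lambda p:[np.vstack([ring(p,r,z) for r,z in L])]
def rect(lx,ly,a,b): 
    def f(p):
        c,s=np.cos(p[2]),np.sin(p[2])
        return [np.array([[p[0]+c*x-s*y,p[1]+s*x+c*y,z] for x in(-lx/2,lx/2) for y in(-ly/2,ly/2) for z in(a,b)])]
    return f
E
cat > m.py <<'E'
from h import *
for n in("top","scene"):
    d=dict(np.load(n+"0.npz"));W=cloud(d)
    g,_=sel(W,(.4,-.05),.3,-.02,.009);print(n,"table z",np.median(g[:,2]).round(4),g[:,2].std().round(4))
    print("spool",*fit(d,W,cyls([(.045,.074,.080),(.02,.05,.11)]),(.59,.300),.05,.06,.08))
    print("low",*fit(d,W,cyls([(.045,.03,.036),(.02,.02,.05)]),(.44,.275),.02,.06,.04))
    print("spindle",*fit(d,W,taper([(.011,.06),(.011,.099),(.005,.111)]),(.563,.05),.06,.03,.09))
    print("ball",*fit(d,W,taper([(.013*np.cos(a),.112+.013*np.sin(a)) for a in np.linspace(-1.5,1.5,9)]),(.525,-.085),.099,.03,.11))
    print("stylus",*fit(d,W,cyls([(.008,.09,.15)]),(.447,-.285),.09,.03,.12))
    print("stand",*fit(d,W,rect(.07,.07,.035,.065),(.445,-.28,0.),.035,.06,.06))
    print("counter",*fit(d,W,rect(.1,.12,.03,.06),(.605,-.262,-.12),.03,.095,.06,90))
    print("winder",*fit(d,W,rect(.15,.24,.01,.02),(.563,0,0.),.01,.16,.02,160))
    print("bottle",*fit(d,W,cyls([(.032,.03,.08)]),(.735,.16),.03,.06,.08)[:1])
    print("wafer",*fit(d,W,cyls([(.058,.015,.028)]),(.768,-.088),.015,.08,.028)[:1])
E
python3 m.py
```

```text
top table z -0.0002 0.0035
spool [0.5844 0.3082] 63.2 820
low [0.4327 0.2783] 33.3 812
spindle [0.5668 0.0401] 2.3 58
ball [ 0.5446 -0.0911] 6.0 71
stylus [ 0.4437 -0.2994] 4.2 66
stand [ 0.4446 -0.2998  0.015 ] 15.5 727
counter [ 0.6113 -0.2692 -0.16  ] 23.7 1696
winder [ 0.5672 -0.0094  0.0057] 64.8 4535
bottle [0.7505 0.163 ]
wafer [ 0.7702 -0.0871]
scene table z 0.0 0.0016
spool [0.5826 0.3054] 19.7 773
low [0.4309 0.2757] 16.3 520
spindle [0.5657 0.0375] 8.5 220
ball [ 0.5337 -0.089 ] 69.2 112
stylus [ 0.2842 -0.1408] 262.0 262
stand [ 0.4415 -0.3015 -0.003 ] 342.1 1491
counter [ 0.6097 -0.2714 -0.1563] 46.0 3673
winder [ 0.5666 -0.013   0.0194] 449.9 5726
bottle [0.7478 0.1617]
wafer [ 0.769  -0.0898]
```

```bash
cat > go.py <<'E'
# usage: go.py x y z [yaw_deg of tool x, default 180]: prints shift/turn numbers from the measured pose
import sys,numpy as np
from bench import ctrl
from scipy.spatial.transform import Rotation as R
s=ctrl.get_state();a=list(map(float,sys.argv[1:]));r=R.from_rotvec(s["tool_rot"])
yaw=a[3] if len(a)>3 else 180.
T=np.deg2rad(yaw);g=R.from_matrix(np.array([[np.cos(T),np.sin(T),0],[np.sin(T),-np.cos(T),0],[0,0,-1.]]))
print("t",round(s["time"],2),"pos",s["position"].round(4),"slide",(r.inv().apply(np.array(a[:3])-s["position"])/.25).round(3),"ang",((r.inv()*g).as_rotvec(degrees=True)/30).round(3),"w",round(s["grip_width"]*87,1),"gf",round(s["grip_force"],1),"F",s["ft_force"].round(1))
E
python3 go.py .5835 .3068 .2
python3 -m inch '[{"slide":[-0.916,-0.351,0],"angular":[0,0,-0.61],"claw":1},{"slide":[-0.916,-0.351,0],"angular":[0,0,-0.61],"claw":1},{"slide":[-0.916,-0.351,0],"angular":[0,0,-0.61],"claw":1},{"slide":[-0.916,-0.351,0],"angular":[0,0,-0.61],"claw":1},{"slide":[-0.916,-0.351,0],"angular":[0,0,-0.61],"claw":1},{"slide":[-0.916,-0.351,0],"angular":[0,0,-0.61],"claw":1}]'
python3 go.py .5835 .3068 .2
```

```text
t 1.0 pos [0.2038 0.6173 0.2336] slide [-1.832 -0.703  0.134] ang [ 0.     0.    -0.609] w 87.2 gf 0.0 F [ 0.7 -0.9 -0.7]
time: 1.6
position: [0.402, 0.455, 0.2339]
tool_rot: [0.02, 3.137, -0.005]
ft_force: [0.6, -0.6, -0.3]
grip_width: 1.001
grip_force: 0.0
t 1.6 pos [0.402  0.455  0.2339] slide [-0.733 -0.583  0.141] ang [-0.006  0.009 -0.025] w 87.1 gf 0.0 F [ 0.6 -0.6 -0.3]
```

```bash
python3 -m inch '[{"slide":[-0.73,-0.58,0.12],"angular":[0,0,-0.02],"claw":1},{"slide":[-0.73,-0.58,0.12],"angular":[0,0,-0.02],"claw":1},{"slide":[-0.73,-0.58,0.12],"angular":[0,0,-0.02],"claw":1},{"slide":[-0.73,-0.58,0.12],"angular":[0,0,-0.02],"claw":1},{"slide":[-0.73,-0.58,0.12],"angular":[0,0,-0.02],"claw":1},{"slide":[-0.73,-0.58,0.12],"angular":[0,0,-0.02],"claw":1},{"slide":[-0.73,-0.58,0.12],"angular":[0,0,-0.02],"claw":1},{"slide":[-0.73,-0.58,0.12],"angular":[0,0,-0.02],"claw":1}]' >/dev/null
python3 go.py .5835 .3068 .096
```

```text
t 2.4 pos [0.5751 0.3192 0.2037] slide [-0.033 -0.05   0.431] ang [ 0.002 -0.001  0.026] w 87.2 gf 0.0 F [-0.4  0.3 -0.1]
```

```bash
python3 -m inch '[{"slide":[-0.033,-0.05,0],"angular":[0,0,0.02],"claw":1},{"slide":[-0.033,-0.05,0],"angular":[0,0,0.02],"claw":1},{"slide":[-0.033,-0.05,0.15],"angular":[0,0,0.02],"claw":1},{"slide":[-0.033,-0.05,0.3],"angular":[0,0,0.02],"claw":1},{"slide":[-0.033,-0.05,0.3],"angular":[0,0,0.02],"claw":1},{"slide":[-0.033,-0.05,0.3],"angular":[0,0,0.02],"claw":1}]' >/dev/null
python3 go.py .5835 .3068 .096
```

```text
t 3.0 pos [0.5845 0.3049 0.1289] slide [0.004 0.008 0.131] ang [-0.001 -0.001  0.002] w 87.0 gf 0.0 F [ 0.2 -1.   1.3]
```

```bash
python3 -m inch '[{"slide":[0.004,0.006,0.07],"angular":[0,0,0],"claw":1},{"slide":[0.004,0.006,0.125],"angular":[0,0,0],"claw":1},{"slide":[0.004,0.006,0.125],"angular":[0,0,0],"claw":1},{"slide":[0.004,0.006,0.125],"angular":[0,0,0],"claw":1}]' >/dev/null
python3 go.py .5835 .3068 .096
python3 - <<'E'
from h import *; from bench import ctrl
for n in("top","scene"):
    d=ctrl.get_image(n);cv2.imwrite(f"pics/{n}1.png",d["color"][150:330,130:450,::-1].repeat(2,0).repeat(2,1))
E
```

```text
t 3.4 pos [0.5841 0.3065 0.0983] slide [0.003 0.001 0.009] ang [0.001 0.002 0.001] w 87.1 gf 0.0 F [-0.9 -0.8  1.2]
```

View pics/scene1.png

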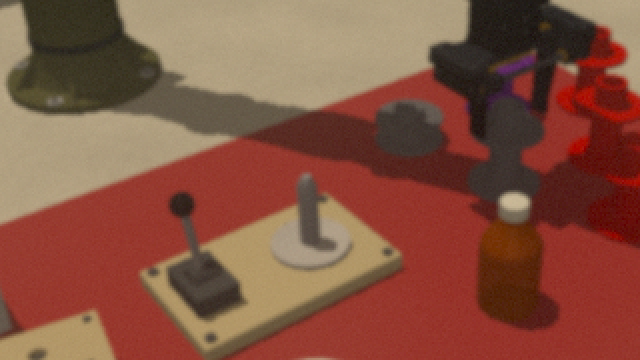

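The fingers straddle the grey spool's hub at about (505,115) in the crop, so I'll close and lift a little.

```bash
python3 -m inch '[{"slide":[0,0,0.004],"angular":[0,0,0],"claw":-1},{"slide":[0,0,0.004],"angular":[0,0,0],"claw":-1},{"slide":[0,0,0.004],"angular":[0,0,0],"claw":-1},{"slide":[0,0,0.004],"angular":[0,0,0],"claw":-1},{"slide":[0,0,0.004],"angular":[0,0,0],"claw":-1},{"slide":[0,0,0.004],"angular":[0,0,0],"claw":-1},{"slide":[0,0,0.004],"angular":[0,0,0],"claw":-1},{"slide":[0,0,0.004],"angular":[0,0,0],"claw":-1}]' 25
python3 go.py .5835 .3068 .23
```

```text
time: 4.3
position: [0.5837, 0.3064, 0.0963]
tool_rot: [-0.001, 3.142, 0.0]
ft_force: [0.6, 0.2, -0.1]
grip_width: 0.455
grip_force: 25.0
t 4.3 pos [0.5837 0.3064 0.0963] slide [ 0.001  0.002 -0.535] ang [0.    0.    0.001] w 39.6 gf 25.0 F [ 0.6  0.2 -0.1]
```

```bash
python3 -m inch '[{"slide":[0,0,-0.05],"angular":[0,0,0],"claw":-1},{"slide":[0,0,-0.2],"angular":[0,0,0],"claw":-1},{"slide":[0,0,-0.4],"angular":[0,0,0],"claw":-1},{"slide":[0,0,-0.54],"angular":[0,0,0],"claw":-1},{"slide":[0,0,-0.54],"angular":[0,0,0],"claw":-1},{"slide":[0.02,-0.15,-0.54],"angular":[0,0,0],"claw":-1},{"slide":[0.03,-0.35,-0.54],"angular":[0,0,0],"claw":-1},{"slide":[0.04,-0.55,-0.54],"angular":[0,0,0],"claw":-1},{"slide":[0.06,-0.7,-0.54],"angular":[0,0,0],"claw":-1},{"slide":[0.06,-0.7,-0.54],"angular":[0,0,0],"claw":-1}]' |tail -2
python3 -m inch '[{"slide":[0.008,-0.2,0],"angular":[0,0,0],"claw":-1},{"slide":[0.008,-0.35,0],"angular":[0,0,0],"claw":-1},{"slide":[0.008,-0.368,0],"angular":[0,0,0],"claw":-1},{"slide":[0.008,-0.368,0],"angular":[0,0,0],"claw":-1},{"slide":[0.008,-0.368,0],"angular":[0,0,0],"claw":-1}]' |tail -2
python3 go.py .566 .039 .23
cat > held.py <<'E'
from h import *; from bench import ctrl
import sys
s=ctrl.get_state();p=s["position"];b=p[2]-.0963
for n in("top","scene"):
    d=ctrl.get_image(n);np.savez(n+"_h.npz",**d);W=cloud(d)
    for k in (0,):
        # underside/flange band, lower flange and hub below the upper flange's top
        L=[(.045,b+.074,b+.080),(.02,b+.006,b+.074),(.045,b,b+.006)]
        u,v=proj(d,[p[0],p[1],b+.04]);w=100;x0,y0=int(u)-50,int(v)-50
        print(n,p.round(4))
    cv2.imwrite(f"pics/{n}_h.png",cv2.resize(d["color"][y0:y0+100,x0:x0+100,::-1],None,fx=4,fy=4))
E
python3 held.py; python3 -c "
import cv2,numpy as np
cv2.imwrite('pics/held.png',np.hstack([cv2.imread('pics/top_h.png'),cv2.imread('pics/scene_h.png')]))"
```

```text
grip_width: 0.453
grip_force: 25.0
grip_width: 0.457
grip_force: 25.0
t 5.8 pos [0.5665 0.0412 0.2308] slide [ 0.002 -0.009  0.003] ang [ 0.002 -0.002  0.004] w 39.7 gf 25.0 F [-0.1  0.1 -3.1]
top [0.5665 0.0412 0.2308]
scene [0.5665 0.0412 0.2308]
```

View pics/held.png

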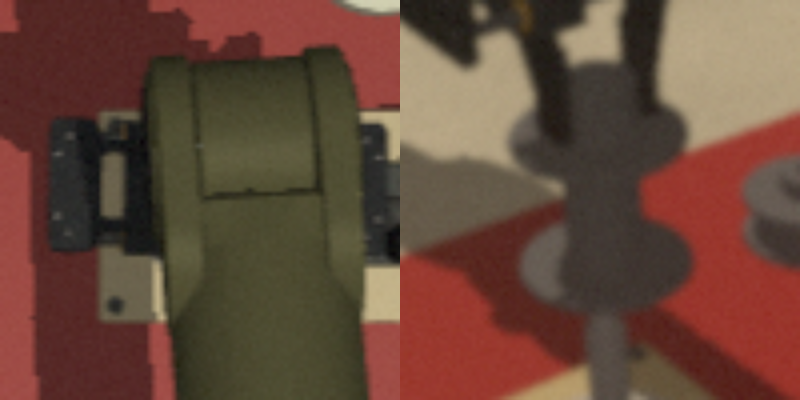

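```bash
cat > hf.py <<'E'
from h import *; from bench import ctrl
d=dict(np.load("scene_h.npz"));W=cloud(d)
p=np.array([.5665,.0412,.2308]);b=p[2]-.0963
W[W[...,2]>b+.068]=np.nan
print("held",*fit(d,W,cyls([(.045,b,b+.006),(.02,b,b+.068)]),(p[0],p[1]),b-.012,.056,b+.03,100))
W=cloud(d);W[W[...,2]>.1]=np.nan
print("spindle",*fit(d,W,taper([(.011,.05),(.011,.1)]),(.5657,.0375),.05,.03,.09))
E
python3 hf.py; python3 go.py .5664 .0384 .2
```

```text
held [0.565  0.0414] 266.3 1022
spindle [0.5671 0.0365] 50.8 195
t 5.9 pos [0.5666 0.0416 0.2309] slide [ 0.001 -0.013  0.124] ang [ 0.001 -0.001  0.007] w 39.3 gf 25.0 F [-0.1 -0.8 -2.1]
```

```bash
python3 -m inch '[{"slide":[0,-0.013,0],"angular":[0,0,0],"claw":-1},{"slide":[0,-0.013,0],"angular":[0,0,0],"claw":-1},{"slide":[0,-0.013,0.04],"angular":[0,0,0],"claw":-1},{"slide":[0,-0.013,0.08],"angular":[0,0,0],"claw":-1},{"slide":[0,-0.013,0.08],"angular":[0,0,0],"claw":-1}]' |tail -4
python3 go.py .5666 .0384 .1223
```

```text
tool_rot: [0.001, -3.137, 0.001]
ft_force: [-0.8, 0.4, -2.5]
grip_width: 0.452
grip_force: 25.0
t 6.4 pos [0.5654 0.0362 0.2088] slide [-0.006  0.009  0.346] ang [-0.001 -0.008  0.002] w 39.4 gf 25.0 F [-0.8  0.4 -2.5]
```

```bash
python3 -m inch '[{"slide":[0,0,0],"angular":[0,0,0],"claw":-1},{"slide":[0,0,0],"angular":[0,0,0],"claw":-1}]' >/dev/null;python3 go.py .5666 .0384 .1223
python3 -m inch '[{"slide":[0,0,0],"angular":[0,0,0],"claw":-1}]' >/dev/null;python3 go.py .5666 .0384 .1223
```

```text
t 6.6 pos [0.567  0.0361 0.2114] slide [0.002 0.009 0.357] ang [0.    0.001 0.001] w 39.6 gf 25.0 F [-0.1  0.  -2.1]
t 6.7 pos [0.5671 0.0361 0.2117] slide [0.002 0.009 0.358] ang [0.    0.001 0.001] w 39.4 gf 25.0 F [ 0.2  0.4 -3.6]
```

```bash
python3 -m inch '[{"slide":[0.001,0.009,0],"angular":[0,0,0],"claw":-1},{"slide":[0.001,0.009,0.02],"angular":[0,0,0],"claw":-1},{"slide":[0.001,0.009,0.04],"angular":[0,0,0],"claw":-1},{"slide":[0.001,0.009,0.06],"angular":[0,0,0],"claw":-1},{"slide":[0.001,0.009,0.07],"angular":[0,0,0],"claw":-1},{"slide":[0.001,0.009,0.08],"angular":[0,0,0],"claw":-1},{"slide":[0.001,0.009,0.08],"angular":[0,0,0],"claw":-1},{"slide":[0.001,0.009,0.08],"angular":[0,0,0],"claw":-1}]' >/dev/null;python3 go.py .5666 .0384 .1223
```

```text
t 7.5 pos [0.5667 0.0383 0.1914] slide [0.    0.    0.276] ang [0.    0.    0.001] w 39.4 gf 25.0 F [ 0.2 -0.3 -2. ]
```

```bash
python3 -m inch '[{"slide":[0,0,0.03],"angular":[0,0,0],"claw":-1},{"slide":[0,0,0.06],"angular":[0,0,0],"claw":-1},{"slide":[0,0,0.1],"angular":[0,0,0],"claw":-1},{"slide":[0,0,0.14],"angular":[0,0,0],"claw":-1},{"slide":[0,0,0.18],"angular":[0,0,0],"claw":-1},{"slide":[0,0,0.21],"angular":[0,0,0],"claw":-1},{"slide":[0,0,0.24],"angular":[0,0,0],"claw":-1},{"slide":[0,0,0.25],"angular":[0,0,0],"claw":-1},{"slide":[0,0,0.25],"angular":[0,0,0],"claw":-1},{"slide":[0,0,0.25],"angular":[0,0,0],"claw":-1}]' >/dev/null;python3 go.py .5666 .0384 .1223
```

```text
t 8.5 pos [0.5669 0.0384 0.1292] slide [0.001 0.    0.027] ang [0.    0.001 0.001] w 39.4 gf 25.0 F [-0.1  0.4 -3.6]
```

```bash
python3 -m inch '[{"slide":[0,0,0.01],"angular":[0,0,0],"claw":-1},{"slide":[0,0,0.018],"angular":[0,0,0],"claw":-1},{"slide":[0,0,0.024],"angular":[0,0,0],"claw":-1},{"slide":[0,0,0.028],"angular":[0,0,0],"claw":-1},{"slide":[0,0,0.03],"angular":[0,0,0],"claw":-1},{"slide":[0,0,0.03],"angular":[0,0,0],"claw":-1}]' >/dev/null;python3 go.py .5666 .0384 .1223
```

```text
t 9.1 pos [0.5667 0.0384 0.1223] slide [ 0.001  0.    -0.   ] ang [0.001 0.001 0.001] w 39.3 gf 25.0 F [-3.2  0.2  4.8]
```

```bash
python3 -m inch '[{"slide":[0,0,0],"angular":[0,0,0],"claw":0.2},{"slide":[0,0,0],"angular":[0,0,0],"claw":0.6},{"slide":[0,0,0],"angular":[0,0,0],"claw":0.6},{"slide":[0,0,0],"angular":[0,0,0],"claw":0.6},{"slide":[0,0,-0.1],"angular":[0,0,0],"claw":0.6},{"slide":[0,0,-0.3],"angular":[0,0,0],"claw":0.6},{"slide":[0,0,-0.48],"angular":[0,0,0],"claw":0},{"slide":[0,0,-0.48],"angular":[0,0,0],"claw":-1},{"slide":[0,0,-0.48],"angular":[0,0,0],"claw":-1}]' |tail -3
python3 go.py .5 -.09 .24
python3 - <<'E'
from h import *; from bench import ctrl
d=ctrl.get_image("scene");np.savez("scene2.npz",**d);W=cloud(d)
cv2.imwrite("pics/s2.png",cv2.resize(d["color"][180:340,180:400,::-1],None,fx=3,fy=3))
for zb in(.026,.030):
    V=W.copy();V[V[...,2]>.16]=np.nan
    print(zb,*fit(d,V,cyls([(.045,zb+.074,zb+.08),(.02,zb+.05,zb+.11)]),(.566,.038),zb+.05,.06,zb+.08))
P,m=sel(W,(.566,.038),.045,.08,.12);P=P[np.hypot(P[:,0]-.566,P[:,1]-.038)>.026];print("flange top z",np.percentile(P[:,2],[50,75]).round(4),len(P))
# ball: sphere fit about dark pixels
Q,m=sel(W,(.54,-.09),.035,.1,.14)
print("ball pts",len(Q),Q.mean(0).round(4),Q.max(0).round(4),Q.min(0).round(4))
r=least_squares(lambda c:np.linalg.norm(Q-c,axis=1)-.013,Q.mean(0),loss="soft_l1",f_scale=.002);print(r.x.round(4))
E
```

```text
ft_force: [-0.2, -0.2, -0.1]
grip_width: 0.61
grip_force: 0.0
t 10.0 pos [0.5674 0.0384 0.2425] slide [ 0.27  -0.514  0.009] ang [0.001 0.006 0.001] w 53.1 gf 0.0 F [-0.2 -0.2 -0.1]
0.026 [0.5654 0.0382] 33.0 1002
0.03 [0.5696 0.036 ] 69.0 975
flange top z [0.1055 0.1063] 496
ball pts 158 [ 0.5494 -0.0949  0.1207] [ 0.5577 -0.0815  0.1311] [ 0.5338 -0.1055  0.1005]
[ 0.5433 -0.0927  0.1172]
```

View pics/s2.png

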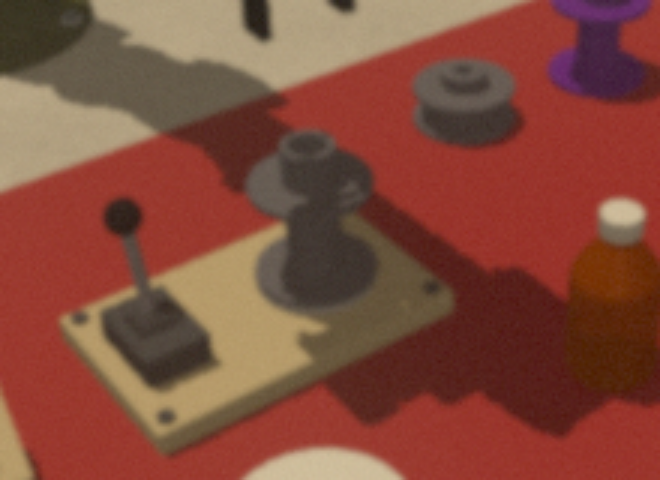

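The spool sits home: in this crop it stands at about (310,220), and its flange top at 0.106 m matches. The lever ball at (122,215) still leans to -x, at world (0.543, -0.092, 0.117). I'll shut the fingers and push it over.

```bash
python3 -m inch '[{"slide":[0.14,-0.26,0],"angular":[0,0,0],"claw":-1},{"slide":[0.27,-0.518,0],"angular":[0,0,0],"claw":-1},{"slide":[0.29,-0.518,0],"angular":[0,0,0],"claw":-1},{"slide":[0.29,-0.518,0],"angular":[0,0,0],"claw":-1},{"slide":[0.29,-0.518,0.1],"angular":[0,0,0],"claw":-1},{"slide":[0.29,-0.518,0.3],"angular":[0,0,0],"claw":-1},{"slide":[0.29,-0.518,0.52],"angular":[0,0,0],"claw":-1},{"slide":[0.29,-0.518,0.52],"angular":[0,0,0],"claw":-1},{"slide":[0.29,-0.518,0.52],"angular":[0,0,0],"claw":-1},{"slide":[0.29,-0.518,0.52],"angular":[0,0,0],"claw":-1}]' |tail -2
python3 go.py .5966 -.0915 .105
```

```text
grip_width: -0.0
grip_force: 0.0
t 11.05 pos [ 0.4957 -0.0912  0.1131] slide [-0.404 -0.001  0.034] ang [-0.     0.005  0.002] w -0.0 gf 0.0 F [0.3 0.6 0.8]
```

```bash
python3 -m inch '[{"slide":[-0.08,0,0],"angular":[0,0,0],"claw":-1},{"slide":[-0.13,0,0],"angular":[0,0,0],"claw":-1},{"slide":[-0.18,0,0],"angular":[0,0,0],"claw":-1},{"slide":[-0.23,0,0],"angular":[0,0,0.0],"claw":-1},{"slide":[-0.28,0,0.01],"angular":[0,0,0],"claw":-1},{"slide":[-0.32,0,0.02],"angular":[0,0,0],"claw":-1},{"slide":[-0.35,0,0.03],"angular":[0,0,0],"claw":-1},{"slide":[-0.38,0,0.034],"angular":[0,0,0],"claw":-1},{"slide":[-0.395,0,0.034],"angular":[0,0,0],"claw":-1},{"slide":[-0.395,0,0.034],"angular":[0,0,0],"claw":-1}]' |tail -4
python3 go.py .5966 -.0915 .105
cat > ball.py <<'E'
from h import *; from bench import ctrl
d=ctrl.get_image("scene");W=cloud(d)
Q,m=sel(W,(.615,-.09),.035,.08,.13);D=d["color"][m].max(1)<80
print(len(Q),np.median(Q,0).round(4),Q.max(0).round(4),Q.min(0).round(4))
E
python3 ball.py
```

```text
tool_rot: [-0.001, -3.118, -0.005]
ft_force: [-29.8, 3.1, 28.7]
grip_width: 0.007
grip_force: 19.9
t 12.05 pos [ 0.583  -0.0914  0.103 ] slide [-0.054 -0.    -0.009] ang [ 0.006 -0.045 -0.002] w 0.6 gf 19.9 F [-29.8   3.1  28.7]
256 [ 0.6052 -0.0957  0.118 ] [ 0.6198 -0.0799  0.13  ] [ 0.5819 -0.1048  0.0806]
```

```bash
python3 -m inch '[{"slide":[0.06,0,0],"angular":[0,0,0],"claw":-1},{"slide":[0.15,0,0],"angular":[0,0,0],"claw":-1},{"slide":[0.25,0,-0.1],"angular":[0,0,0],"claw":-1},{"slide":[0.3,0,-0.3],"angular":[0,0,0],"claw":-1},{"slide":[0.3,0,-0.5],"angular":[0,0,0],"claw":-1},{"slide":[0.3,-0.2,-0.6],"angular":[0,0,0],"claw":0.2},{"slide":[0.35,-0.5,-0.6],"angular":[0,0,0],"claw":0.2},{"slide":[0.4,-0.75,-0.6],"angular":[0,0,0],"claw":0.2},{"slide":[0.45,-0.8,-0.6],"angular":[0,0,0],"claw":0.2},{"slide":[0.45,-0.8,-0.6],"angular":[0,0,0],"claw":0.2}]' |tail -2
python3 go.py .4437 -.2994 .16
python3 - <<'E'
from h import *; from bench import ctrl
D=[]
for n in("scene","top"):
    d=ctrl.get_image(n);np.savez(n+"3.npz",**d);W=cloud(d)
    P=d["color"][180:400,60:400] if n=="scene" else d["color"][180:320,320:500]
    D.append(cv2.resize(P,(400,300)))
    Q,m=sel(W,(.605,-.0915),.035,.09,.14);print(n,len(Q),np.median(Q,0).round(4))
    if len(Q)>20:
        r=least_squares(lambda c:np.linalg.norm(Q-c,axis=1)-.013,np.median(Q,0),loss="soft_l1",f_scale=.002);print(r.x.round(4))
cv2.imwrite("pics/s3.png",np.hstack(D)[...,::-1])
E
```

```text
grip_width: 0.376
grip_force: 0.0
t 13.1 pos [ 0.4771 -0.2984  0.2531] slide [ 0.133 -0.004  0.373] ang [-0.007 -0.001 -0.018] w 32.7 gf 0.0 F [-0.4 -1.2  0.1]
scene 153 [ 0.6128 -0.0948  0.1175]
[ 0.6053 -0.0917  0.1117]
top 85 [ 0.6048 -0.0885  0.1208]
[ 0.6065 -0.0899  0.1118]
```

View pics/s3.png

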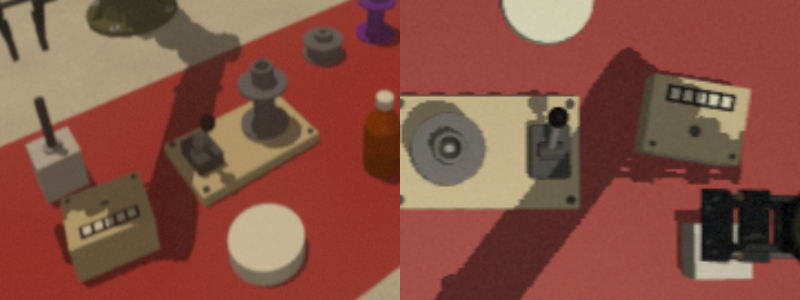

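The lever is fully over: the ball at (207,122) in the left panel lies at world (0.606, -0.091, 0.112), about +0.5 rad past vertical and against its stop. Next I'll refine the stylus and button positions.

Run:
```python
from h import *
for n in("top","scene"):
    d=dict(np.load(n+"0.npz"));W=cloud(d)
    print(n,"stylus",*fit(d,W,cyls([(.008,.09,.15)]),(.4437,-.2994),.09,.05,.12))
    print("stand",*fit(d,W,rect(.07,.07,.035,.065),(.443,-.3,0.015),.035,.065,.06,90))
    c,*_=fit(d,W,rect(.1,.12,.03,.06),(.611,-.27,-.16),.03,.095,.06,110)
    b=c[:2]+[-.015*np.cos(c[2]),-.015*np.sin(c[2])];u=proj(d,[*b,.057]);print("counter",c,"btn",b.round(4),u.round(1))
    # dark hole in picture
    g=cv2.cvtColor(d["color"],6).astype(float);x,y=np.round(u).astype(int);s=g[y-6:y+7,x-7:x+8];wt=np.clip(np.median(s)-15-s,0,None)
    yy,xx=np.indices(s.shape);q=np.array([(wt*xx).sum(),(wt*yy).sum()])/wt.sum()+[x-7,y-6]
    K=d["camera_matrix"];T=d["extrinsics"];r=T[:3,:3]@[(q[0]-K[0,2])/K[0,0],-(q[1]-K[1,2])/K[1,1],-1]
    print("hole px",q.round(1),(T[:3,3]+r*(.058-T[2,3])/r[2]).round(4),s[::3,::3].astype(int).tolist())
```

```text
top stylus [ 0.4437 -0.2994] 4.2 66
stand [ 0.4449 -0.2999  0.0142] 8.1 736
counter [ 0.6113 -0.2692 -0.1592] btn [ 0.5965 -0.2668] [451.6 240.8]
hole px [452.5 240.8] [ 0.5966 -0.269   0.058 ] [[157, 154, 157, 153, 154], [156, 154, 127, 137, 155], [157, 156, 67, 59, 157], [158, 157, 152, 145, 153], [156, 156, 158, 155, 157]]
scene stylus [ 0.4413 -0.3019] 15.0 262
stand [ 0.4417 -0.302   0.0145] 275.4 1570
counter [ 0.6096 -0.2714 -0.1564] btn [ 0.5948 -0.2691] [148.1 328.1]
hole px [148.1 327.2] [ 0.5937 -0.2685  0.058 ] [[133, 131, 134, 131, 133], [132, 123, 93, 89, 118], [132, 99, 68, 78, 120], [134, 129, 127, 129, 133], [133, 134, 134, 134, 133]]
```

```bash
python3 go.py .4428 -.3008 .19; python3 -m inch '[{"slide":[0.13,-0.01,0],"angular":[0,0,0],"claw":0.3},{"slide":[0.13,-0.01,0.1],"angular":[0,0,0],"claw":0.3},{"slide":[0.13,-0.01,0.25],"angular":[0,0,0],"claw":0.3},{"slide":[0.13,-0.01,0.25],"angular":[0,0,0],"claw":0.3},{"slide":[0.13,-0.01,0.25],"angular":[0,0,0],"claw":0.3},{"slide":[0.13,-0.01,0.25],"angular":[0,0,0],"claw":0.3}]' >/dev/null
python3 go.py .4428 -.3008 .1
```

```text
t 13.2 pos [ 0.4792 -0.294   0.2527] slide [ 0.146 -0.028  0.251] ang [-0.001 -0.    -0.01 ] w 40.7 gf 0.0 F [-0.4  1.1  0.3]
t 13.8 pos [ 0.4497 -0.2934  0.192 ] slide [ 0.028 -0.029  0.368] ang [-0.002  0.004  0.004] w 56.5 gf 0.0 F [0.3 0.1 0.8]
```

```bash
python3 -m inch '[{"slide":[0.028,-0.03,0],"angular":[0,0,0],"claw":0.3},{"slide":[0.028,-0.03,0],"angular":[0,0,0],"claw":0.3},{"slide":[0.028,-0.03,0.1],"angular":[0,0,0],"claw":0.3},{"slide":[0.028,-0.03,0.2],"angular":[0,0,0],"claw":0.3},{"slide":[0.028,-0.03,0.3],"angular":[0,0,0],"claw":0.3},{"slide":[0.028,-0.03,0.368],"angular":[0,0,0],"claw":0.3},{"slide":[0.028,-0.03,0.368],"angular":[0,0,0],"claw":0.3},{"slide":[0.028,-0.03,0.368],"angular":[0,0,0],"claw":0.3},{"slide":[0.028,-0.03,0.368],"angular":[0,0,0],"claw":0.3}]' >/dev/null
python3 go.py .4428 -.3008 .1
```

```text
t 14.7 pos [ 0.442  -0.3019  0.0998] slide [-0.003  0.005 -0.001] ang [-0.002  0.004  0.001] w 56.9 gf 0.0 F [-0.5 -0.5  0.9]
```

```bash
python3 -m inch '[{"slide":[-0.003,0.004,0],"angular":[0,0,0],"claw":0},{"slide":[-0.003,0.004,0],"angular":[0,0,0],"claw":-1},{"slide":[-0.003,0.004,0],"angular":[0,0,0],"claw":-1},{"slide":[-0.003,0.004,0],"angular":[0,0,0],"claw":-1},{"slide":[-0.003,0.004,0],"angular":[0,0,0],"claw":-1},{"slide":[-0.003,0.004,0],"angular":[0,0,0],"claw":-1},{"slide":[-0.003,0.004,0],"angular":[0,0,0],"claw":-1},{"slide":[-0.003,0.004,0],"angular":[0,0,0],"claw":-1},{"slide":[-0.003,0.004,0],"angular":[0,0,0],"claw":-1}]' 40 >/dev/null
python3 go.py .4428 -.3008 .18
```

```text
t 15.6 pos [ 0.4418 -0.3003  0.0983] slide [-0.004 -0.002 -0.327] ang [ 0.    -0.     0.001] w 15.4 gf 40.0 F [ 0.3 -0.2  0.5]
```

```bash
python3 -m inch '[{"slide":[0,0,-0.08],"angular":[0,0,0],"claw":-1},{"slide":[0,0,-0.2],"angular":[0,0,0],"claw":-1},{"slide":[0,0,-0.35],"angular":[0,0,0],"claw":-1},{"slide":[0,0,-0.36],"angular":[0,0,0],"claw":-1},{"slide":[-0.15,0.03,-0.36],"angular":[0,0,0],"claw":-1},{"slide":[-0.3,0.07,-0.36],"angular":[0,0,0],"claw":-1},{"slide":[-0.45,0.1,-0.36],"angular":[0,0,0],"claw":-1},{"slide":[-0.6,0.127,-0.36],"angular":[0,0,0],"claw":-1},{"slide":[-0.613,0.127,-0.36],"angular":[0,0,0],"claw":-1},{"slide":[-0.613,0.127,-0.36],"angular":[0,0,0],"claw":-1}]' >/dev/null
python3 -m inch '[{"slide":[0,0,0],"angular":[0,0,0],"claw":-1},{"slide":[0,0,0],"angular":[0,0,0],"claw":-1},{"slide":[0,0,0],"angular":[0,0,0],"claw":-1}]' >/dev/null
python3 go.py .595 -.2685 .1463
python3 - <<'E'
from h import *; from bench import ctrl
d=ctrl.get_image("scene");np.savez("scene4.npz",**d)
x,y=proj(d,[.595,-.2685,.1]).astype(int);print(x,y,proj(d,[.595,-.2685,.06]),proj(d,[.595,-.2685,.100]))
cv2.imwrite("pics/s4.png",cv2.resize(d["color"][y-60:y+60,x-70:x+70,::-1],None,fx=5,fy=5,interpolation=2))
E
```

```text
t 16.9 pos [ 0.5941 -0.2691  0.1887] slide [-0.003  0.002  0.17 ] ang [ 0.     0.001 -0.002] w 15.1 gf 40.0 F [-0.1  0.5 -0.6]
143 310 [148.0995909  326.77446761] [143.15934101 310.18229671]
```

View pics/s4.png

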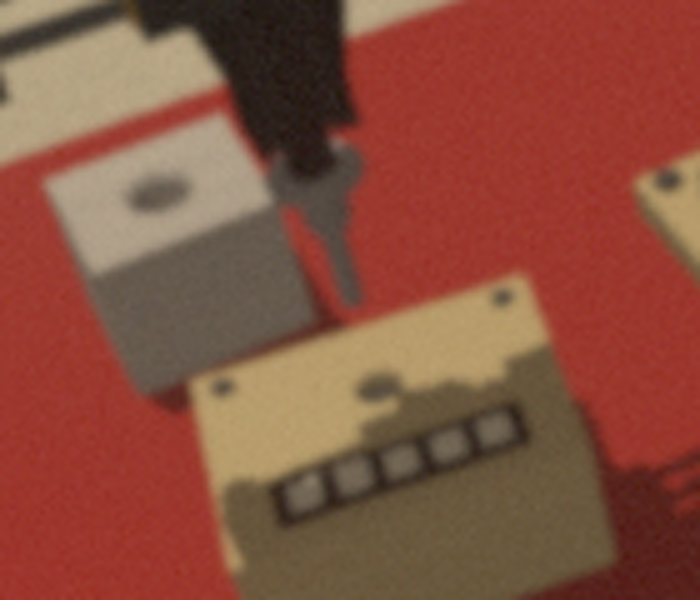

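The picture shows the tip at (352,303) directly above the hole at (380,387), along the projected vertical, so I'll press.

```bash
python3 -m inch '[{"slide":[-0.003,0.002,0.05],"angular":[0,0,0],"claw":-1},{"slide":[-0.003,0.002,0.11],"angular":[0,0,0],"claw":-1},{"slide":[-0.003,0.002,0.15],"angular":[0,0,0],"claw":-1},{"slide":[-0.003,0.002,0.175],"angular":[0,0,0],"claw":-1},{"slide":[-0.003,0.002,0.19],"angular":[0,0,0],"claw":-1},{"slide":[-0.003,0.002,0.2],"angular":[0,0,0],"claw":-1},{"slide":[-0.003,0.002,0.206],"angular":[0,0,0],"claw":-1},{"slide":[-0.003,0.002,0.206],"angular":[0,0,0],"claw":-1},{"slide":[-0.003,0.002,0.206],"angular":[0,0,0],"claw":-1}]' >/dev/null
python3 go.py .595 -.2685 .1463
```

```text
t 17.85 pos [ 0.5959 -0.268   0.1374] slide [ 0.004 -0.002 -0.035] ang [0.    0.001 0.001] w 15.3 gf 40.0 F [-1.7  1.5  3.5]
```

```bash
python3 -m inch '[{"slide":[0,0,0.005],"angular":[0,0,0],"claw":-1},{"slide":[0,0,0.005],"angular":[0,0,0],"claw":-1},{"slide":[0,0,0.005],"angular":[0,0,0],"claw":-1}]' >/dev/null
python3 go.py .595 -.2685 .1463
```

```text
t 18.15 pos [ 0.5961 -0.2681  0.1371] slide [ 0.005 -0.002 -0.037] ang [0.    0.003 0.001] w 15.2 gf 40.0 F [-2.8  1.2  7.9]
```

```bash
python3 -m inch '[{"slide":[0,0,-0.06],"angular":[0,0,0],"claw":-1},{"slide":[0,0,-0.15],"angular":[0,0,0],"claw":-1},{"slide":[0,0,-0.22],"angular":[0,0,0],"claw":-1},{"slide":[0.1,-0.02,-0.22],"angular":[0,0,0],"claw":-1},{"slide":[0.25,-0.06,-0.22],"angular":[0,0,0],"claw":-1},{"slide":[0.4,-0.1,-0.22],"angular":[0,0,0],"claw":-1},{"slide":[0.55,-0.129,-0.22],"angular":[0,0,0],"claw":-1},{"slide":[0.617,-0.129,-0.22],"angular":[0,0,0],"claw":-1},{"slide":[0.617,-0.129,-0.22],"angular":[0,0,0],"claw":-1},{"slide":[0.617,-0.129,-0.22],"angular":[0,0,0],"claw":-1}]' >/dev/null
python3 -m inch '[{"slide":[0,0,0],"angular":[0,0,0],"claw":-1},{"slide":[0,0,0],"angular":[0,0,0],"claw":-1},{"slide":[0,0,0],"angular":[0,0,0],"claw":-1}]' >/dev/null
python3 go.py .4420 -.3003 .0983
```

```text
t 19.45 pos [ 0.4423 -0.3     0.1903] slide [ 0.001 -0.001  0.368] ang [-0.001 -0.001  0.003] w 15.2 gf 40.0 F [ 0.  -0.1 -0.3]
```

```bash
python3 -m inch '[{"slide":[0.001,-0.002,0.06],"angular":[0,0,0],"claw":-1},{"slide":[0.001,-0.002,0.11],"angular":[0,0,0],"claw":-1},{"slide":[0.001,-0.002,0.16],"angular":[0,0,0],"claw":-1},{"slide":[0.001,-0.002,0.21],"angular":[0,0,0],"claw":-1},{"slide":[0.001,-0.002,0.26],"angular":[0,0,0],"claw":-1},{"slide":[0.001,-0.002,0.31],"angular":[0,0,0],"claw":-1},{"slide":[0.001,-0.002,0.34],"angular":[0,0,0],"claw":-1},{"slide":[0.001,-0.002,0.355],"angular":[0,0,0],"claw":-1},{"slide":[0.001,-0.002,0.355],"angular":[0,0,0],"claw":-1},{"slide":[0.001,-0.002,0.355],"angular":[0,0,0],"claw":-1}]' >/dev/null
python3 go.py .4420 -.3003 .0983
```

```text
t 20.45 pos [ 0.4416 -0.301   0.1022] slide [-0.001  0.003  0.016] ang [-0.001  0.002  0.001] w 15.2 gf 40.0 F [-0.1  0.7 -0.9]
```

```bash
python3 -m inch '[{"slide":[0,0.002,0.008],"angular":[0,0,0],"claw":-1},{"slide":[0,0.002,0.014],"angular":[0,0,0],"claw":-1},{"slide":[0,0.002,0.018],"angular":[0,0,0],"claw":-1},{"slide":[0,0.002,0.02],"angular":[0,0,0],"claw":-1},{"slide":[0,0.002,0.02],"angular":[0,0,0],"claw":-1}]' >/dev/null
python3 go.py .4420 -.3003 .0983
```

```text
t 20.95 pos [ 0.4417 -0.3003  0.0982] slide [-0.001 -0.    -0.   ] ang [0.001 0.002 0.001] w 15.3 gf 40.0 F [-2.8  2.   8.3]
```

Contact at the home height. I'll let go, rise and check.

```bash
python3 -m inch '[{"slide":[0,0,0],"angular":[0,0,0],"claw":-0.4},{"slide":[0,0,0],"angular":[0,0,0],"claw":0},{"slide":[0,0,0],"angular":[0,0,0],"claw":0.3},{"slide":[0,0,0],"angular":[0,0,0],"claw":0.3},{"slide":[0,0,0],"angular":[0,0,0],"claw":0.3},{"slide":[0,0,-0.15],"angular":[0,0,0],"claw":0.3},{"slide":[0,0,-0.35],"angular":[0,0,0],"claw":0.3},{"slide":[0,0,-0.5],"angular":[0,0,0],"claw":0.3},{"slide":[0.1,-0.4,-0.6],"angular":[0,0,0],"claw":0.3},{"slide":[0.1,-0.7,-0.6],"angular":[0,0,0],"claw":0.3}]' >/dev/null
python3 -m inch '[{"slide":[0,0,0],"angular":[0,0,0],"claw":0.3},{"slide":[0,0,0],"angular":[0,0,0],"claw":0.3},{"slide":[0,0,0],"angular":[0,0,0],"claw":0.3},{"slide":[0,0,0],"angular":[0,0,0],"claw":0.3}]' >/dev/null
python3 go.py .4420 -.3003 .0983
python3 - <<'E'
from h import *; from bench import ctrl
D=[]
for n in("scene","top"):
    d=ctrl.get_image(n);W=cloud(d)
    D.append(cv2.resize(d["color"][150:400,60:440] if n=="scene" else d["color"][140:340,180:500],(400,270)))
    print(n,"stylus",*fit(d,W,cyls([(.008,.09,.15)]),(.4425,-.3005),.09,.05,.12))
    print("spool",*fit(d,W,cyls([(.045,.100,.106),(.02,.076,.136)]),(.566,.038),.076,.06,.106))
    print("low",*fit(d,W,cyls([(.045,.03,.036),(.02,.02,.05)]),(.432,.277),.02,.06,.04)[:1],"wafer",*fit(d,W,cyls([(.058,.015,.028)]),(.77,-.088),.015,.08,.028)[:1],"bottle",*fit(d,W,cyls([(.032,.03,.08)]),(.75,.162),.03,.06,.08)[:1])
    Q,m=sel(W,(.606,-.0915),.035,.09,.14);r=least_squares(lambda c:np.linalg.norm(Q-c,axis=1)-.013,np.median(Q,0),loss="soft_l1",f_scale=.002);print("ball",r.x.round(4))
cv2.imwrite("pics/s5.png",np.hstack(D)[...,::-1])
E
```

```text
t 22.35 pos [ 0.4252 -0.3951  0.2382] slide [-0.069  0.378  0.56 ] ang [ 0.003 -0.     0.006] w 56.4 gf 0.0 F [ 0.7 -0.2 -0.4]
scene stylus [ 0.4416 -0.3002] 11.9 264
spool [0.5657 0.0381] 34.1 1005
low [0.4308 0.2757] wafer [ 0.7689 -0.0898] bottle [0.7476 0.1617]
ball [ 0.6056 -0.0917  0.1118]
top stylus [ 0.4436 -0.2975] 288.8 351
spool [0.567  0.0402] 25.3 874
low [0.433  0.2783] wafer [ 0.7703 -0.0871] bottle [0.7504 0.163 ]
ball [ 0.6058 -0.0892  0.1114]
```

View pics/s5.png

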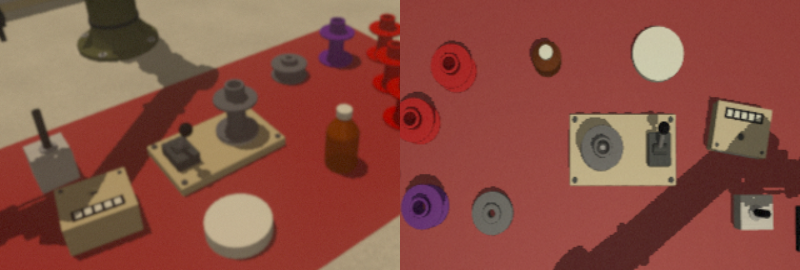

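The picture shows the spool on the spindle (235,110), the lever over (185,130), the stylus upright in its stand (40,130) and the other things unmoved, so I'm handing in.

```bash
python3 -c "
from bench import ctrl
print(ctrl.close_job())"
```

```text
the job is handed in; nothing more can be done
None
```

I've handed the job in, at about 22 of the 67 s: the tall spool is home on the spindle, the clutch lever is over, the reset button was pressed to its stop, and the stylus is back in its stand. The short spool, bottle and wafer box did not move. The hand-in gave no verdict; these results come from my own camera and force readings.

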